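# Put the battery packs on charge

### The job

First open the charging rack: pull up the black spring knob, slide the carriage one notch so its tongues clear the cradles, and let the knob drop home. Then tip every standing battery pack over the low edge of the rubber pad, by pushing high, so that all of them lie on their broad sides on the pad together (never lift a pack while it is still upright), and lay each one in the cradle with its own colour. Finally pull the knob again, slide the carriage back to where it started and let the knob drop home; leave the other things on the bench alone.

Things in the scene. Friction and masses are not known exactly. Their poses are not given: they have to be found in the camera images.
- pack_red: Yellow battery pack, red band near its terminal end (brass contacts), black foot end. Block 36 mm thick (own x), 50 wide (own y), 98 long (own z, to the terminals); origin at its centre; 0.2 to 0.5 kg. Starts upright on the bench, a broad face 3 to 12 mm before the pad's front edge. Absent: None.
- pack_white: Yellow battery pack, white band near its terminal end (brass contacts), black foot end. Block 36 mm thick (own x), 50 wide (own y), 98 long (own z, to the terminals); origin at its centre; 0.2 to 0.5 kg. Starts upright on the bench, a broad face 3 to 12 mm before the pad's front edge. Absent: None.
- pack_green: Yellow battery pack, green band near its terminal end (brass contacts), black foot end. Block 36 mm thick (own x), 50 wide (own y), 98 long (own z, to the terminals); origin at its centre; 0.2 to 0.5 kg. Starts upright on the bench, a broad face 3 to 12 mm before the pad's front edge. Absent: None.
- seat_red (a point): Floor centre (8 mm up) of the fixed grey cradle with red label plates. Pocket 110 mm (own x) x 61 mm (own y) for a pack lying on its broad side, either way round (its centre then 18 mm above this point). End walls and corner lips rise 8 mm above the floor; sides open along the middle 78 mm. Three cradles side by side, 90 mm apart along y, colours in any order.
- seat_white (a point): Floor centre (8 mm up) of the fixed grey cradle with white label plates. Pocket 110 mm (own x) x 61 mm (own y) for a pack lying on its broad side, either way round (its centre then 18 mm above this point). End walls and corner lips rise 8 mm above the floor; sides open along the middle 78 mm. Three cradles side by side, 90 mm apart along y, colours in any order.
- seat_green (a point): Floor centre (8 mm up) of the fixed grey cradle with green label plates. Pocket 110 mm (own x) x 61 mm (own y) for a pack lying on its broad side, either way round (its centre then 18 mm above this point). End walls and corner lips rise 8 mm above the floor; sides open along the middle 78 mm. Three cradles side by side, 90 mm apart along y, colours in any order.
- pad: Black rubber pad fixed to the bench, 130 mm (own x) x 350 (own y) x 10 thick, origin at the centre of its underside. Its orange front edge (own x = -65 mm) is the low stop: the packs stand on the bench before it, side by side about 115 mm apart, and fall towards own +x onto the pad when pushed high.
- rack: Fixed frame of the charging rack; origin on the bench below the middle cradle's centre, its axes parallel to the cradles'. An aluminium rail along its own y, centred at own x = +98 mm, carries the carriage; end brackets 46 mm high.
- carriage (a joint): Carriage position, m along the rack's +y; notches (1 mm play) at 0 (shut, as at the start: steel tongues over the cradles), 0.045 (open: tongues between the cradles), 0.090 (too far). Top 57 mm up. Tongues 16 mm wide, 90 apart, 51 to 57 mm up, over rack x 27 to 79 mm: above the far 22 mm of a seated pack (top 44 mm up). Friction 1.5 N.
- plunger (a joint): Lift of the spring index knob, m: 0 = home in a notch (locked), stop at 0.014. Free of the notch above 0.010; if let go between notches the pin rides on the strip at about 0.009 and drops in when the next notch comes. The spring pulls down with 5 N when home, 9 N when lifted.
- knob (a point): Grip point on the axis of the black upright index knob, a cylinder 24 mm across, 34 mm high, at the middle of the carriage. 83 mm above the bench when home; knob top 14 mm above this point, carriage top 26 mm below it. Moves with carriage and plunger; axes as the rack's.
- meter: Orange multimeter, 85 x 160 x 38 mm, lying on the bench; bystander. Origin at the centre of its underside.
- tape: Red roll of tape, 60 mm across, 18 mm high; bystander. Origin at the centre of its underside.
- mouse: Black computer mouse, 100 x 60 x 30 mm; bystander. Origin at the centre of its underside.

How it is judged:
By the outcome, as a careful person would: the job done as asked, in the order asked, and still so for the second after the job is handed in, with the robot touching nothing.
Of pack_red, pack_white, pack_green only 2 to 3 are there at a start; the rules pass over those that are not, and their reading is None.
At some moment in a run one of pack_red, pack_white, pack_green may be knocked a few centimetres aside while the robot is not near it.
Once in a run the grip may slacken for a moment while it holds something.
It also fails if it takes over 210 s, if anything falls off the work surface, if the arm or the gripper's body presses on something with over 40 N, if the wrist force passes 120 N, or if a joint passes its speed limit or range.

### The arm

A 7-joint arm with a two-finger parallel gripper is mounted at the origin on the work surface. World frame = base frame: x ahead of the robot, y to its left, z up, the work surface at z = 0. Lengths are in mm, angles in rad, forces in N, time in s.
With the tool pointing down it reaches from about 400 to 850 mm from the base axis. Payload 10.4 kg.
Tool frame: the origin (TCP) lies at the very end of the fingers, on their centre line; the grasp point (between the pads) lies 19 mm behind it; z points along the fingers, y is the line along which they close (so a half turn about z gives the same grasp; the last joint's range is limited). The gripper opens to 85 mm and grips with 20 to 120 N. Pads are 22 mm wide; open, the fingers measure 114 mm over their backs; the gripper's body (76 mm by 85 mm) begins 54 mm behind the grasp point. The pads swing forward as they close: fully open they stand 13 mm farther back than shut.
Start: joints at [-1.134, 0.332, -0.065, 1.46, 0.022, 1.35, -0.088], TCP at [277.346, 560.116, 231.338] pointing down, gripper open.
Joint ranges: [-2.6, 2.6], [-0.5, 2.12], [-1.47, 1.34], [0.16, 2.42], [-1.27, 4.41], [0.06, 2.06], [-2.6, 2.6]. Speed limits (rad/s): [2.22, 2.22, 2.79, 2.79, 3.14, 3.14, 3.14].

### API

Orientations are given as a rotation vector (axis times angle).
In Python, from workcell import ctrl gives the robot as it stands.
- The arm moves only by the tool step_arm, never from a script. Its argument "increments" is one flat list of numbers, 7 for each row, row after row: the shift along the tool's x, y, z in mm, then the turn, a rotation vector about the tool's x, y, z in degrees, then the opening in per cent of the stroke, from 0 (shut) to 100 (fully open). In form: [x, y, z, ax, ay, az, fingers, x, y, z, ax, ay, az, fingers, ...]. A call has 1 to 5 rows; each row shifts and turns the commanded pose from where the row before left it, along the tool's axes as they then stand; what a row does not reach is not made up. A row lasts 1/10 s, in which the tool goes at most 50 mm and 8.59 degrees, less where a joint would pass 70% of its speed; a pose out of reach is approached as far as the arm can. A call is refused whole if a number of a shift passes 50 or a number of a turn 8.59, either way. A call with a gripper value outside its range is refused whole. The fingers move at their own pace and stop on an object; "newtons" is the grip in N (left out, the last holds). Time passes only in rows, so rows that do not move let the fingers close. It gives the time, the measured TCP pose, the force, the opening and the grip force at its end, in the units of the state.
- ctrl.sense(): the state, without advancing time (a new reading comes with each control period).
- ctrl.snapshot(name): name is "side" or "top"; returns a dict with "color" (420x560x3 uint8, red, green, blue), "fx", "fy", "cx", "cy" (pixels), "rvec" (rotation vector, rad) and "tvec" (3), from world to camera coordinates, as OpenCV has them. Camera axes: x right, y down, z forward; pixel columns grow to the right and rows downward; lengths in mm; the calibration is good to about 2 mm. A picture is of the moment at which its call begins. There is no depth.
- ctrl.job_done(): hands the job in; it is judged then, once.
The state is a dict: "time": time; "joint_positions": joint angles; "dq": joint speeds; "tau": joint torques, N m; "tool_pos": TCP position; "eef_rot": TCP orientation; "contact_force": force on the tool from outside, world axes, zero at the start; "ft_torque": the same for the moment, N m; "gripper_width": finger opening in mm; "grip_force": force on a finger pad.
Only numpy, scipy, OpenCV 4.12 (cv2) and the standard library are available. Lean on these libraries where they do the work, as an engineer would, in place of code of your own. Each camera call takes 0.05 s, during which the arm holds its last target. There are 200 camera calls.

## Working session

There is one attempt and no reset: what is moved stays moved. The work goes in short steps, Python scripts to look and compute and a tool call to move; the robot and the scene stay as the last step left them, time stands still between calls to the robot, and variables do not carry over. Pictures are saved under pics/ and viewed, at most 14 in all, crops included, and the job is handed in when it is done.

Besides the shell and the picture viewer there is one more tool, called after "Request:" as name(argument=value, ...) on one line, values as JSON. step_arm: Moves the arm, as the interface text tells. Its arguments: {"type":"object","properties":{"increments":{"type":"array"},"newtons":{"type":"number"}},"required":["increments"]}

```bash
mkdir -p pics; cat > h.py <<'E'
import numpy as np,cv2
from workcell import ctrl
from scipy.spatial.transform import Rotation as R
def snap(n,f,crop=None,s=1):
    d=ctrl.snapshot(n); im=cv2.cvtColor(d['color'],cv2.COLOR_RGB2BGR)
    np.savez('cam_%s.npz'%n,K=np.array([[d['fx'],0,d['cx']],[0,d['fy'],d['cy']],[0,0,1]]),r=np.array(d['rvec']),t=np.array(d['tvec']))
    cv2.imwrite('pics/raw_'+f,im)
    if crop: x,y,w,h=crop; im=im[y:y+h,x:x+w]
    cv2.imwrite('pics/'+f,cv2.resize(im,None,fx=s,fy=s,interpolation=cv2.INTER_CUBIC))
    return d
def w(n,u,v,z):
    c=np.load('cam_%s.npz'%n); Rm=R.from_rotvec(c['r'].ravel()).as_matrix(); t=c['t'].ravel()
    d=Rm.T@np.linalg.inv(c['K'])@[u,v,1]; o=-Rm.T@t
    return (o+d*(z-o[2])/d[2]).round(1)
def p(n,X):
    c=np.load('cam_%s.npz'%n); return cv2.projectPoints(np.array(X,float).reshape(-1,3),c['r'],c['t'],c['K'],None)[0].reshape(-1,2).round(1)
E
python3 - <<'E'
from h import *
snap('top','t0.png',None,1.4);snap('side','s0.png',None,1.4)
s=ctrl.sense();print({k:np.round(v,3) for k,v in s.items()})
for n in('top','side'):
    c=np.load('cam_%s.npz'%n);print(c['K'][0],-R.from_rotvec(c['r'].ravel()).as_matrix().T@c['t'].ravel())
print(R.from_rotvec(s['eef_rot']).as_matrix().round(3))
E
```

```text
{'time': np.float64(0.1), 'joint_positions': array([-1.134,  0.333, -0.065,  1.461,  0.022,  1.35 , -0.089]), 'dq': array([ 0.001, -0.002,  0.002, -0.001, -0.001,  0.   , -0.   ]), 'tau': array([ 1.0000e-03, -6.2674e+01,  4.9000e-02, -3.9243e+01,  1.6000e-02,
        7.0000e-03,  0.0000e+00]), 'tool_pos': array([277.226, 559.81 , 230.593]), 'eef_rot': array([-7.160e-01, -3.059e+00,  2.000e-03]), 'contact_force': array([-0.475,  0.368, -0.341]), 'ft_torque': array([ 0.002, -0.009,  0.007]), 'grip_force': np.float64(0.0), 'gripper_width': np.float64(85.481)}
[478.12299036   0.         277.49904889] [ 503.32912899  -68.06745781 1377.16753897]
[444.18848818   0.         282.16979295] [485.33660903 713.16980562 949.91622883]
[[-0.896  0.444 -0.   ]
 [ 0.444  0.896 -0.001]
 [-0.    -0.001 -1.   ]]
```

View pics/t0.png

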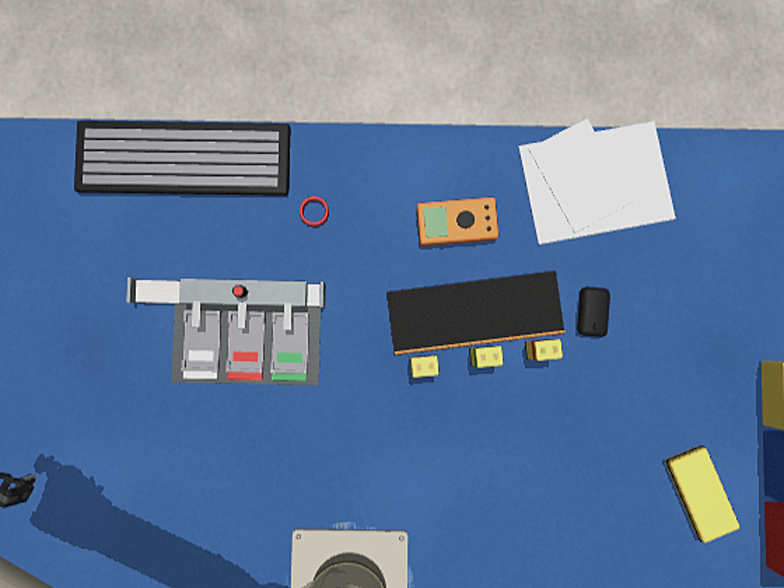

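View pics/s0.png

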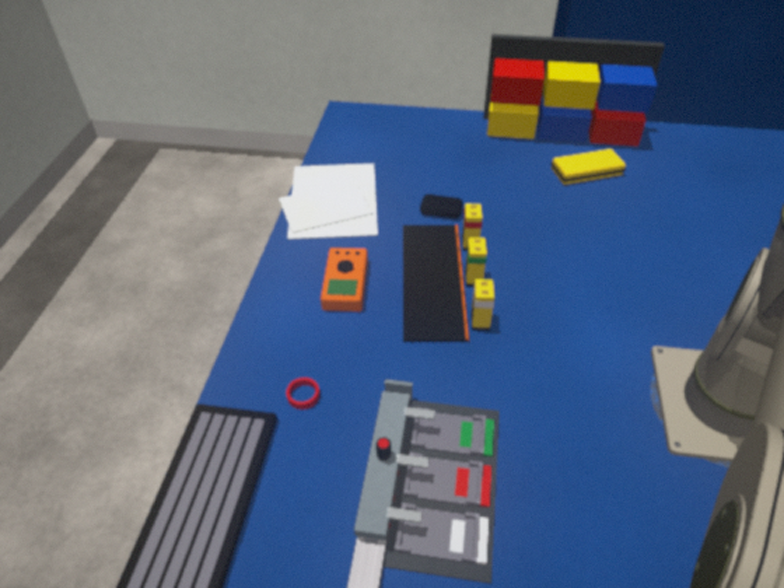

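Top view: the rack is at left with cradles white/red/green (left to right) and the knob at about (240,292). The pad is in the middle, with packs white (424,367), green (487,357) and red (546,350) before its orange edge. Next I'll take enlarged crops.

```bash
python3 - <<'E'
from h import *
import cv2
a=cv2.imread('pics/raw_t0.png')
A=cv2.resize(a[190:280,85:240],None,fx=5,fy=5,interpolation=cv2.INTER_CUBIC);cv2.imwrite('pics/c1.png',A)
A=cv2.resize(a[185:275,270:410],None,fx=5.5,fy=5.5,interpolation=cv2.INTER_CUBIC);cv2.imwrite('pics/c2.png',A)
E
```

```text
(no output)
```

View pics/c1.png

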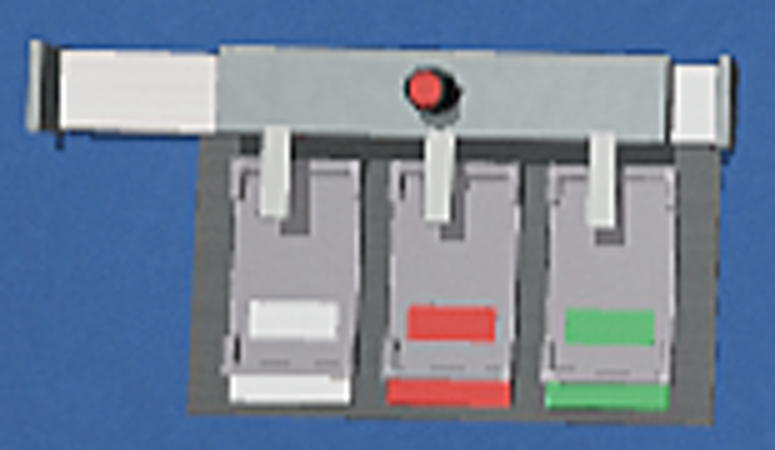

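View pics/c2.png

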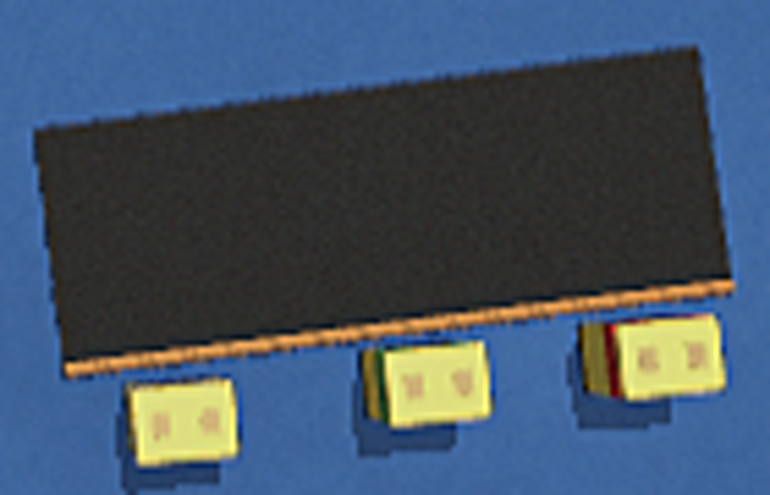

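```bash
cat >> h.py <<'E'
c1=lambda u,v,z: w('top',85+u/5,190+v/5,z)
c2=lambda u,v,z: w('top',270+u/5.5,185+v/5.5,z)
E
python3 - <<'E'
from h import *
print('knob',c1(427,90,97))
print('car corners',[c1(*q,57) for q in((219,50),(219,130),(668,56),(668,136))])
print('plates',[c1(*q,8) for q in((292,320),(451,324),(610,328))])
print('outer corners z16',[c1(*q,16) for q in((232,160),(358,161),(226,374),(352,376),(390,163),(520,166),(386,377),(512,379),(548,167),(676,168),(544,381),(668,382))])
print('base',[c1(*q,0) for q in((190,412),(712,424))])
print('pad',[c2(*q,10) for q in((66,374),(734,290),(36,132),(699,48))])
for n,q in dict(w=((128,389),(231,380),(139,465),(239,456)),g=((380,352),(483,343),(389,427),(491,416)),r=((613,325),(717,316),(622,401),(724,391))).items():
  P=np.array([c2(*k,98) for k in q]);print(n,P.tolist(),P.mean(0),np.linalg.norm(P[0]-P[1]),np.linalg.norm(P[0]-P[2]))
E
```

```text
knob [587.1 218.1  97. ]
car corners [array([610.2, 342.9,  57. ]), array([565.9, 341.3,  57. ]), array([610.6,  94.2,  57. ]), array([566.2,  93.2,  57. ])]
plates [array([460.4, 310.9,   8. ]), array([459.5, 220.3,   8. ]), array([458.6, 129.6,   8. ])]
outer corners z16 [array([550.8, 346. ,  16. ]), array([551.3, 274.3,  16. ]), array([429.7, 344.9,  16. ]), array([429.7, 273.7,  16. ]), array([550.4, 256. ,  16. ]), array([549.8, 182. ,  16. ]), array([429.4, 254.4,  16. ]), array([429.3, 183.2,  16. ]), array([549.5, 166.1,  16. ]), array([550. ,  93.2,  16. ]), array([428.4, 165. ,  16. ]), array([428.9,  94.9,  16. ])]
base [array([407. , 369.6,   0. ]), array([404.5,  71.1,   0. ])]
pad [array([469.1, -83.9,  10. ]), array([ 517.6, -430. ,   10. ]), array([594.4, -66.5,  10. ]), array([ 643.5, -412.2,   10. ])]
w [[464.5, -113.0, 98.0], [469.6, -162.8, 98.0], [428.1, -118.8, 98.0], [433.1, -167.1, 98.0]] [ 448.825 -140.425   98.   ] 50.06046344172216 36.859191526673484
g [[484.2, -234.9, 98.0], [489.2, -284.9, 98.0], [448.1, -239.5, 98.0], [454.1, -288.8, 98.0]] [ 468.9   -262.025   98.   ] 50.24937810560442 36.391894701979965
r [[498.9, -347.9, 98.0], [504.0, -398.4, 98.0], [462.2, -352.3, 98.0], [467.8, -401.7, 98.0]] [ 483.225 -375.075   98.   ] 50.75687145599106 36.962819156552435
```

Request:
step_arm(increments=[0, 0, 0, 0, 0, -6.6, 55, 0, 0, 0, 0, 0, -6.6, 55, 0, 0, 0, 0, 0, -6.6, 55, 0, 0, 0, 0, 0, -6.6, 55, 0, 0, 0, 0, 0, 0, 55], newtons=40)

```text
time: 0.6
tool_pos: [277.3, 559.9, 230.9]
eef_rot: [0.004, -3.141, 0.001]
contact_force: [0.5, -0.0, -0.5]
gripper_width: 47.1
grip_force: 0.0
```

Request:
step_arm(increments=[-30, -34, 8, 0, 0, 0, 55, -30, -34, 8, 0, 0, 0, 55, -30, -34, 8, 0, 0, 0, 55, -30, -34, 8, 0, 0, 0, 55, -30, -34, 8, 0, 0, 0, 55])

```text
time: 1.1
tool_pos: [428.4, 388.6, 191.0]
eef_rot: [-0.005, -3.142, -0.0]
contact_force: [0.4, 0.2, 0.3]
gripper_width: 47.0
grip_force: 0.0
```

Request:
step_arm(increments=[-30, -34, 8, 0, 0, 0, 55, -30, -34, 8, 0, 0, 0, 55, -30, -34, 8, 0, 0, 0, 55, -30, -34, 8, 0, 0, 0, 55, 0, 0, 0, 0, 0, 0, 55])

```text
time: 1.6
tool_pos: [551.3, 246.8, 157.9]
eef_rot: [0.02, 3.141, -0.006]
contact_force: [-1.0, -0.1, 0.4]
gripper_width: 47.1
grip_force: 0.0
```

Request:
step_arm(increments=[-18, -14, 20, 0, 0, 0, 55, -18, -14.5, 20, 0, 0, 0, 55, 0, 0, 0, 0, 0, 0, 55, 0, 0, 0, 0, 0, 0, 55])

```text
time: 2.0
tool_pos: [583.3, 225.9, 118.8]
eef_rot: [-0.003, -3.14, 0.001]
contact_force: [0.1, -0.8, -0.2]
gripper_width: 46.9
grip_force: 0.0
```

Request:
step_arm(increments=[0, 0, 13, 0, 0, 0, 55, 0, 0, 13, 0, 0, 0, 55, 0, 0, 13, 0, 0, 0, 55, 0, 0, 12, 0, 0, 0, 55, 0, 0, 0, 0, 0, 0, 55])

```text
time: 2.5
tool_pos: [582.2, 225.6, 65.8]
eef_rot: [0.002, -3.138, 0.002]
contact_force: [-0.5, -0.3, 0.3]
gripper_width: 46.6
grip_force: 0.0
```

```bash
python3 - <<'E'
from h import *
snap('side','s1.png',(220,250,120,110),5)
s=ctrl.sense();print(s['tool_pos'],s['contact_force'])
E
```

```text
[582.95083317 225.74571248  67.13389839] [-0.20155383 -0.72161613 -0.21706862]
```

View pics/s1.png

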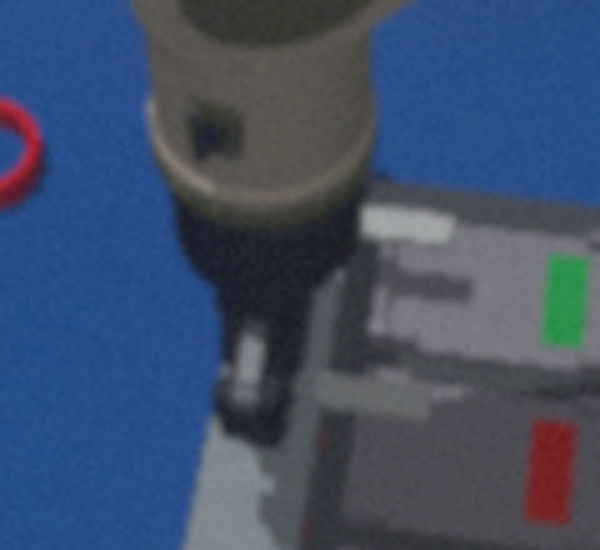

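The gripper is straddling the knob (finger at about (250,370)), roughly 7 mm off in y. I'll centre it and close.

Request:
step_arm(increments=[-2, -3.5, 1, 0, 0, 0, 55, -2, -4, 1, 0, 0, 0, 55, 0, 0, 0, 0, 0, 0, 55])

```text
time: 2.85
tool_pos: [588.4, 217.3, 66.7]
eef_rot: [0.001, 3.141, -0.0]
contact_force: [0.5, -1.2, 0.2]
gripper_width: 46.9
grip_force: 0.0
```

Request:
step_arm(increments=[0, 0, 0, 0, 0, 0, 15, 0, 0, 0, 0, 0, 0, 15, 0, 0, 0, 0, 0, 0, 15, 0, 0, 0, 0, 0, 0, 15, 0, 0, 0, 0, 0, 0, 15], newtons=50)

```text
time: 3.35
tool_pos: [587.8, 218.7, 66.8]
eef_rot: [-0.002, 3.141, 0.001]
contact_force: [-1.8, -1.1, 5.5]
gripper_width: 22.4
grip_force: 48.9
```

Request:
step_arm(increments=[0, 0, -5, 0, 0, 0, 15, 0, 0, -5, 0, 0, 0, 15, 0, 0, -3, 0, 0, 0, 15, 0, 0, 0, 0, 0, 0, 15])

```text
time: 3.75
tool_pos: [587.7, 218.4, 79.0]
eef_rot: [-0.002, 3.142, -0.0]
contact_force: [5.0, 2.1, -9.6]
gripper_width: 22.9
grip_force: 49.4
```

Request:
step_arm(increments=[0, 5, 0, 0, 0, 0, 15, 0, 10, 0, 0, 0, 0, 15, 0, 0, 0, 0, 0, 0, 15])

```text
time: 4.05
tool_pos: [587.8, 234.3, 78.7]
eef_rot: [-0.003, 3.141, 0.0]
contact_force: [6.4, 1.8, -10.6]
gripper_width: 22.9
grip_force: 49.5
```

Request:
step_arm(increments=[0, 10, 0, 0, 0, 0, 15, 0, 10, 0, 0, 0, 0, 15, 0, 9, 0, 0, 0, 0, 15, 0, 0, 0, 0, 0, 0, 15, 0, 0, 0, 0, 0, 0, 15])

```text
time: 4.55
tool_pos: [588.0, 262.6, 78.8]
eef_rot: [-0.002, 3.141, -0.0]
contact_force: [7.1, 1.4, -10.2]
gripper_width: 22.6
grip_force: 49.7
```

Request:
step_arm(increments=[0, 0, 3, 0, 0, 0, 15, 0, 0, 3, 0, 0, 0, 15, 0, 0, 3, 0, 0, 0, 15, 0, 0, 2, 0, 0, 0, 15, 0, 0, 0, 0, 0, 0, 15])

```text
time: 5.05
tool_pos: [588.0, 262.5, 68.0]
eef_rot: [-0.001, 3.141, 0.0]
contact_force: [6.0, 1.7, -6.7]
gripper_width: 22.4
grip_force: 49.6
```

Request:
step_arm(increments=[0, 0, 1, 0, 0, 0, 15, 0, 0, 0, 0, 0, 0, 15, 0, 0.5, 0, 0, 0, 0, 55, 0, 0, 0, 0, 0, 0, 55, 0, 0, 0, 0, 0, 0, 55])

```text
time: 5.55
tool_pos: [587.4, 263.2, 67.6]
eef_rot: [0.002, -3.141, -0.0]
contact_force: [0.9, 0.4, -0.1]
gripper_width: 46.7
grip_force: 0.0
```

Request:
step_arm(increments=[0, 0, -20, 0, 0, 0, 55, 0, 0, -30, 0, 0, 0, 55, 0, 0, -40, 0, 0, 0, 30, 0, -40, -30, 0, 0, 0, 5, 20, -45, 0, 0, 0, 0, 2])

```text
time: 6.05
tool_pos: [570.5, 178.7, 192.1]
eef_rot: [-0.005, 3.134, 0.005]
contact_force: [0.9, -1.7, 0.2]
gripper_width: 3.6
grip_force: 0.0
```

Request:
step_arm(increments=[30, -40, 0, 0, 0, 8, 2, 30, -40, 0, 0, 0, 0, 2, 30, -40, 0, 0, 0, 0, 2, 30, -40, 0, 0, 0, 0, 2, 0, 0, 0, 0, 0, 0, 2])

```text
time: 6.55
tool_pos: [428.5, 27.2, 187.3]
eef_rot: [-0.226, -3.132, -0.001]
contact_force: [0.6, 0.6, 0.0]
gripper_width: 1.4
grip_force: 0.0
```

```bash
python3 - <<'E'
from h import *
snap('top','t2.png',(80,180,340,100),2.3)
s=ctrl.sense();print(s['tool_pos'],s['joint_positions'])
E
```

```text
[430.56437014  29.61738968 187.84631186] [-0.39513019 -0.07814406  0.212594    2.01042014  0.01651839  1.20657259
  1.23984236]
```

View pics/t2.png

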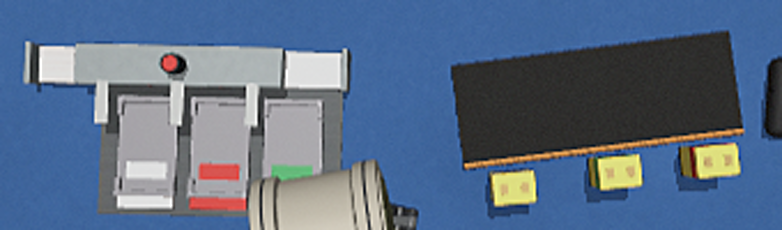

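Request:
step_arm(increments=[0, 0, 0, 0, 0, -8, 0, 0, 0, 0, 0, 0, -8, 0, 14, -43, 0, 0, 0, 0, 0, 14, -43, 0, 0, 0, 0, 0, 13, -43, 0, 0, 0, 0, 0])

```text
time: 7.1
tool_pos: [409.8, -102.8, 187.7]
eef_rot: [-0.224, 3.133, -0.0]
contact_force: [0.5, -0.7, 0.5]
gripper_width: -0.4
grip_force: 0.0
```

Request:
step_arm(increments=[13, -42, 0, 0, 0, 0, 0, 0, 0, 0, 0, 0, 0, 0, 0, 0, 0, 0, 0, 0, 0])

```text
time: 7.4
tool_pos: [403.1, -145.6, 187.5]
eef_rot: [-0.219, 3.134, 0.0]
contact_force: [0.8, 0.6, 0.6]
gripper_width: 0.2
grip_force: 0.0
```

Request:
step_arm(increments=[1, -1, 35, 0, 0, 0, 0, 0, 0, 35, 0, 0, 0, 0, 0, 0, 34, 0, 0, 0, 0, 0, 0, 0, 0, 0, 0, 0])

```text
time: 7.8
tool_pos: [399.6, -144.6, 80.1]
eef_rot: [0.224, -3.127, -0.001]
contact_force: [-1.2, -0.6, 0.2]
gripper_width: -0.2
grip_force: 0.0
```

Request:
step_arm(increments=[-8, 0, 0, 0, 0, 0, 0, -8, 0, 0, 0, 0, 0, 0, -8, 0, 0, 0, 0, 0, 0, -8, 0, 0, 0, 0, 0, 0, -8, 0, 0, 0, 0, 0, 0])

```text
time: 8.3
tool_pos: [442.6, -140.8, 83.9]
eef_rot: [-0.221, 3.133, -0.0]
contact_force: [-0.7, 0.6, 0.1]
gripper_width: -0.1
grip_force: 0.1
```

Request:
step_arm(increments=[-8, 0, 0, 0, 0, 0, 0, -8, 0, 0, 0, 0, 0, 0, -8, 0, 0, 0, 0, 0, 0, -8, 0, 0, 0, 0, 0, 0, -8, 0, 0, 0, 0, 0, 0])

```text
time: 8.8
tool_pos: [481.5, -135.3, 83.2]
eef_rot: [0.221, -3.134, -0.0]
contact_force: [-0.2, -0.3, 0.7]
gripper_width: -0.1
grip_force: 0.0
```

Request:
step_arm(increments=[-8, 0, 0, 0, 0, 0, 0, -8, 0, 0, 0, 0, 0, 0, 0, 0, 0, 0, 0, 0, 0, 0, 0, 0, 0, 0, 0, 0, 0, 0, 0, 0, 0, 0, 0])

```text
time: 9.3
tool_pos: [496.4, -133.2, 83.2]
eef_rot: [0.22, -3.134, -0.0]
contact_force: [0.4, -0.6, -0.4]
gripper_width: 0.0
grip_force: 0.0
```

```bash
python3 - <<'E'
from h import *
snap('side','s2.png',(260,110,140,150),4)
print('knob',w('top',80+171.5/2.3,180+63/2.3,97))
E
```

```text
knob [588.1 260.6  97. ]
```

View pics/s2.png

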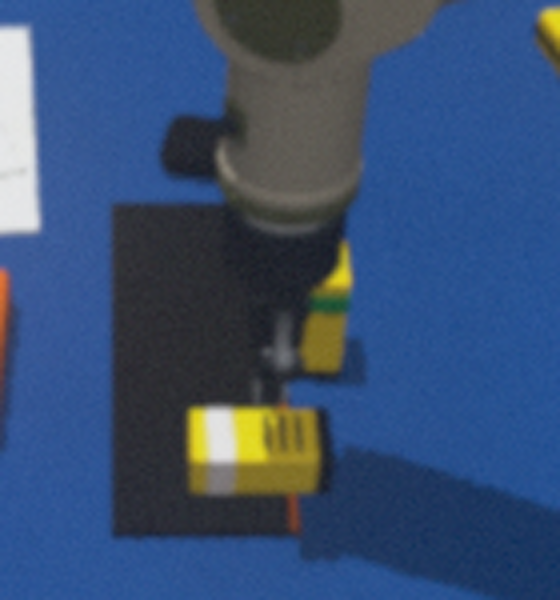

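White lies flat on the pad (band at (220,450)), and green is still standing behind the gripper. Now green.

Request:
step_arm(increments=[5, 0, -40, 0, 0, 0, 0, 30, -30, 0, 0, 0, 0, 0, 30, -34, 0, 0, 0, 0, 0, 28, -35, 0, 0, 0, 0, 0, 0, -25, 0, 0, 0, 0, 0])

```text
time: 9.85
tool_pos: [418.5, -271.9, 123.6]
eef_rot: [-0.213, 3.134, 0.001]
contact_force: [0.3, 0.4, 0.1]
gripper_width: -0.4
grip_force: 0.0
```

Request:
step_arm(increments=[0, 0, 0, 0, 0, 0, 0, 0, 0, 20, 0, 0, 0, 0, 0, 0, 20, 0, 0, 0, 0, 0, 0, 0, 0, 0, 0, 0])

```text
time: 10.25
tool_pos: [420.6, -267.4, 81.2]
eef_rot: [0.222, -3.13, -0.003]
contact_force: [-0.3, 0.0, 0.3]
gripper_width: -0.2
grip_force: 0.0
```

Request:
step_arm(increments=[-8, 0, 0, 0, 0, 0, 0, -8, 0, 0, 0, 0, 0, 0, -8, 0, 0, 0, 0, 0, 0, -8, 0, 0, 0, 0, 0, 0, -8, 0, 0, 0, 0, 0, 0])

```text
time: 10.75
tool_pos: [462.7, -263.1, 83.6]
eef_rot: [-0.221, 3.133, -0.0]
contact_force: [0.1, -0.4, 0.7]
gripper_width: 0.0
grip_force: 0.1
```

Request:
step_arm(increments=[-8, 0, 0, 0, 0, 0, 0, -8, 0, 0, 0, 0, 0, 0, -8, 0, 0, 0, 0, 0, 0, -8, 0, 0, 0, 0, 0, 0, -8, 0, 0, 0, 0, 0, 0])

```text
time: 11.25
tool_pos: [501.9, -257.6, 83.2]
eef_rot: [0.221, -3.134, -0.0]
contact_force: [0.1, -0.7, 0.6]
gripper_width: 0.4
grip_force: 0.0
```

Request:
step_arm(increments=[-8, 0, 0, 0, 0, 0, 0, -8, 0, 0, 0, 0, 0, 0, 0, 0, 0, 0, 0, 0, 0, 0, 0, 0, 0, 0, 0, 0, 0, 0, 0, 0, 0, 0, 0])

```text
time: 11.75
tool_pos: [516.7, -255.7, 83.3]
eef_rot: [0.22, -3.134, -0.0]
contact_force: [0.0, -0.1, 0.5]
gripper_width: -0.2
grip_force: 0.0
```

Request:
step_arm(increments=[5, 0, -40, 0, 0, 0, 0, 30, -30, 0, 0, 0, 0, 0, 30, -30, 0, 0, 0, 0, 0, 28, -32, 0, 0, 0, 0, 0, 0, -23, 0, 0, 0, 0, 0])

```text
time: 12.25
tool_pos: [436.6, -386.0, 123.9]
eef_rot: [0.211, -3.134, 0.001]
contact_force: [-0.5, 0.3, 0.4]
gripper_width: -0.1
grip_force: 0.0
```

```bash
python3 - <<'E'
from h import *
snap('top','t3.png',(260,170,160,120),5)
print(ctrl.sense()['tool_pos'])
E
```

```text
[ 438.27758939 -388.17992437  124.03611937]
```

View pics/t3.png

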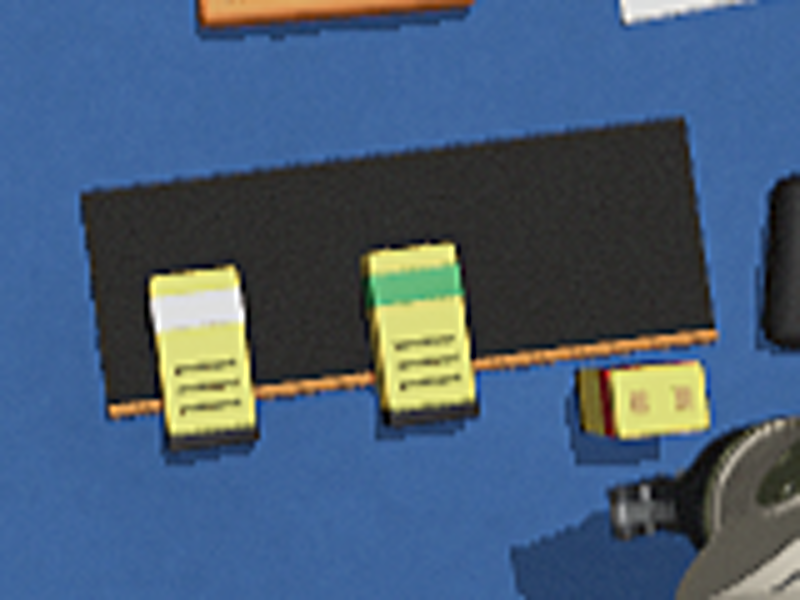

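White and green lie on the pad, foot ends over the edge; red still stands at (655,400). Now red.

Request:
step_arm(increments=[0, 6, 20, 0, 0, 0, 0, 0, 0, 20, 0, 0, 0, 0, 0, 0, 0, 0, 0, 0, 0])

```text
time: 12.6
tool_pos: [438.8, -375.2, 81.0]
eef_rot: [0.22, -3.131, -0.004]
contact_force: [0.3, -0.1, 0.1]
gripper_width: -0.0
grip_force: 0.0
```

Request:
step_arm(increments=[-8, 0, 0, 0, 0, 0, 0, -8, 0, 0, 0, 0, 0, 0, -8, 0, 0, 0, 0, 0, 0, -8, 0, 0, 0, 0, 0, 0, -8, 0, 0, 0, 0, 0, 0])

```text
time: 13.1
tool_pos: [481.0, -370.6, 83.6]
eef_rot: [-0.221, 3.133, -0.0]
contact_force: [0.0, 0.1, 0.5]
gripper_width: 0.4
grip_force: 0.0
```

Request:
step_arm(increments=[-8, 0, 0, 0, 0, 0, 0, -8, 0, 0, 0, 0, 0, 0, -8, 0, 0, 0, 0, 0, 0, -8, 0, 0, 0, 0, 0, 0, -8, 0, 0, 0, 0, 0, 0])

```text
time: 13.6
tool_pos: [520.1, -365.1, 83.2]
eef_rot: [0.221, -3.134, -0.0]
contact_force: [0.4, -0.0, -0.7]
gripper_width: 0.2
grip_force: 0.0
```

Request:
step_arm(increments=[-8, 0, 0, 0, 0, 0, 0, -8, 0, 0, 0, 0, 0, 0, 0, 0, 0, 0, 0, 0, 0, 0, 0, 0, 0, 0, 0, 0, 0, 0, 0, 0, 0, 0, 0])

```text
time: 14.1
tool_pos: [534.9, -363.2, 83.3]
eef_rot: [0.22, -3.134, -0.0]
contact_force: [-0.2, 0.5, 0.6]
gripper_width: 0.2
grip_force: 0.0
```

Request:
step_arm(increments=[10, 0, -40, 0, 0, 0, 20, 30, 0, -40, 0, 0, 0, 75, 40, 0, -10, 0, 0, 0, 75, 40, 0, 0, 0, 0, 0, 75, 40, 0, 0, 0, 0, 0, 75])

```text
time: 14.6
tool_pos: [375.1, -385.7, 173.7]
eef_rot: [-0.22, 3.133, -0.0]
contact_force: [-0.8, -1.2, 0.6]
gripper_width: 64.2
grip_force: 0.0
```

```bash
python3 - <<'E'
from h import *
snap('top','t4.png',(260,170,160,120),5)
s=ctrl.sense();print(s['tool_pos'],s['gripper_width'])
E
```

```text
[ 367.97493982 -388.1280309   173.53445181] 64.3804877505
```

View pics/t4.png

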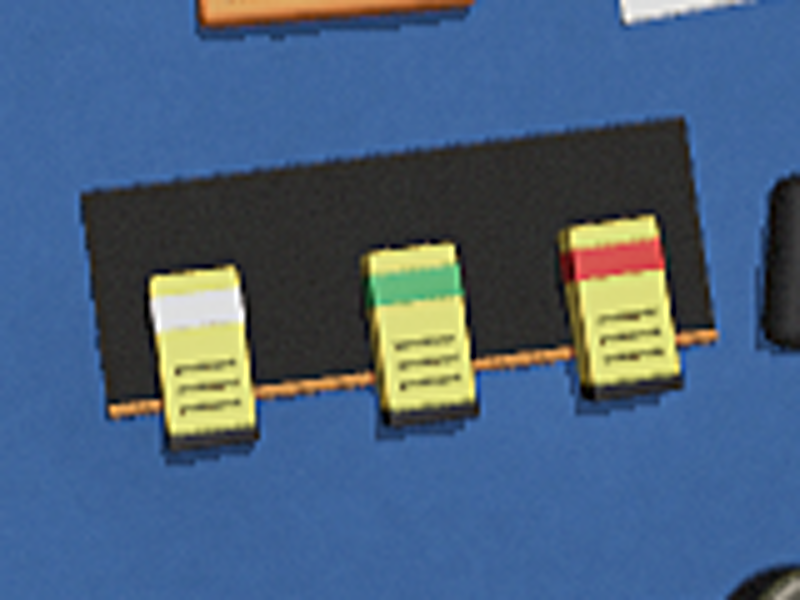

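All three lie on the pad. I'll compute their poses.

```bash
python3 - <<'E'
from h import *
f=lambda u,v:w('top',260+u/5,170+v/5,46)[:2]
for n,q in dict(w=((152,278),(238,267),(170,448),(257,441)),g=((371,256),(456,243),(390,425),(478,416)),r=((570,230),(655,216),(592,398),(682,388))).items():
  P=np.array([f(*k) for k in q]);ax=P[:2].mean(0)-P[2:].mean(0);ay=P[[0,2]].mean(0)-P[[1,3]].mean(0)
  print(n,P.mean(0).round(1),'L',np.linalg.norm(ax),np.degrees(np.arctan2(ax[1],ax[0])),'W',np.linalg.norm(ay),np.degrees(np.arctan2(-ay[0],ay[1])))
E
```

```text
w [ 502.2 -135.4] L 95.77490537713939 6.805947119990985 W 48.287601928445355 6.779155967587457
g [ 517.  -257.3] L 95.38891445026512 7.13619165196142 W 48.53581152097904 8.113407780178258
r [ 533.6 -369. ] L 95.26142976042293 8.147114164675404 W 49.25900932824363 8.640042712012574
```

Request:
step_arm(increments=[-28, 38, 0, 0, 0, 0, 80, -28, 38, 0, 0, 0, 0, 80, -28, 38, 0, 0, 0, 0, 80, -28, 39, 0, 0, 0, 0, 80, -28, 39, 0, 0, 0, 0, 80])

```text
time: 15.15
tool_pos: [488.9, -174.1, 173.6]
eef_rot: [-0.219, 3.133, 0.001]
contact_force: [1.0, -0.1, 0.4]
gripper_width: 68.4
grip_force: 0.0
```

Request:
step_arm(increments=[-28, 39, 30, 0, 0, 0, 80, 0, 0, 30, 0, 0, 0, 80, 0, 0, 0, 0, 0, 0, 80, 0, 0, 0, 0, 0, 0, 80], newtons=60)

```text
time: 15.55
tool_pos: [507.7, -139.3, 117.3]
eef_rot: [0.218, -3.133, 0.001]
contact_force: [0.3, -0.8, 0.2]
gripper_width: 68.0
grip_force: 0.0
```

Request:
step_arm(increments=[5, 4.5, 35, 0, 0, 0, 80, 0, 0, 35, 0, 0, 0, 80, 0, 0, 17, 0, 0, 0, 80, 0, 0, 15, 0, 0, 0, 80, 0, 0, 0, 0, 0, 0, 80])

```text
time: 16.05
tool_pos: [502.2, -135.6, 14.9]
eef_rot: [0.217, -3.133, 0.0]
contact_force: [-0.5, 0.2, 0.0]
gripper_width: 68.2
grip_force: 0.0
```

Request:
step_arm(increments=[0, 0, 0, 0, 0, 0, 45, 0, 0, 0, 0, 0, 0, 45, 0, 0, 0, 0, 0, 0, 45, 0, 0, 0, 0, 0, 0, 45], newtons=60)

```text
time: 16.45
tool_pos: [503.8, -135.2, 16.8]
eef_rot: [-0.219, 3.131, -0.001]
contact_force: [-2.8, -1.3, 7.6]
gripper_width: 48.8
grip_force: 63.6
```

Request:
step_arm(increments=[0, 0, -15, 0, 0, 0, 40, 0, 0, -30, 0, 0, 0, 40, 0, 0, -40, 0, 0, 0, 40, 0, 0, -10, 0, 0, 4, 40, 0, 0, 0, 0, 0, 4, 40])

```text
time: 16.95
tool_pos: [504.1, -134.8, 113.0]
eef_rot: [0.004, 3.137, 0.0]
contact_force: [-0.6, -0.3, -4.3]
gripper_width: 49.0
grip_force: 63.9
```

Request:
step_arm(increments=[2, 36, 0, 0, 0, 0, 40, 2, 36, 0, 0, 0, 0, 40, 1, 36, 0, 0, 0, 0, 40, 1, 36, 0, 0, 0, 0, 40, 1, 36, 0, 0, 0, 0, 40])

```text
time: 17.45
tool_pos: [495.4, 46.8, 110.8]
eef_rot: [-0.001, 3.141, 0.001]
contact_force: [0.4, -0.1, -5.1]
gripper_width: 49.2
grip_force: 63.9
```

Request:
step_arm(increments=[1, 36, 0, 0, 0, 0, 40, 1, 36, 0, 0, 0, 0, 40, 1, 36, 0, 0, 0, 0, 40, 1, 36, 0, 0, 0, 0, 40, 1, 36, 0, 0, 0, 0, 40])

```text
time: 17.95
tool_pos: [490.3, 226.8, 110.8]
eef_rot: [-0.001, 3.141, 0.001]
contact_force: [0.6, 0.0, -3.8]
gripper_width: 48.6
grip_force: 63.9
```

Request:
step_arm(increments=[1, 36, 0, 0, 0, 0, 40, 1, 36, 0, 0, 0, 0, 40, 0, 10, 0, 0, 0, 0, 40, 0, 0, 0, 0, 0, 0, 40, 0, 0, 0, 0, 0, 0, 40])

```text
time: 18.45
tool_pos: [488.6, 306.2, 110.1]
eef_rot: [0.0, 3.141, -0.001]
contact_force: [0.2, -1.1, -5.5]
gripper_width: 48.8
grip_force: 64.1
```

Request:
step_arm(increments=[-1, 3.5, 30, 0, 0, 0, 40, 0, 0, 30, 0, 0, 0, 40, 0, 0, 10, 0, 0, 0, 40, 0, 0, 10, 0, 0, 0, 40, 0, 0, 0, 0, 0, 0, 40])

```text
time: 18.95
tool_pos: [489.3, 310.3, 29.5]
eef_rot: [0.0, -3.141, 0.001]
contact_force: [0.5, -0.1, -3.5]
gripper_width: 49.0
grip_force: 63.9
```

Request:
step_arm(increments=[0, 0, 6, 0, 0, 0, 40, 0, 0, 6, 0, 0, 0, 40, 0, 0, 2, 0, 0, 0, 40, 0, 0, 0, 0, 0, 0, 40])

```text
time: 19.35
tool_pos: [489.2, 311.1, 15.7]
eef_rot: [0.002, -3.141, 0.0]
contact_force: [0.9, 0.4, -4.5]
gripper_width: 49.3
grip_force: 64.0
```

Request:
step_arm(increments=[0, 0, 1, 0, 0, 0, 40, 0, 0, 1, 0, 0, 0, 40, 0, 0, 0, 0, 0, 0, 40])

```text
time: 19.65
tool_pos: [489.5, 311.4, 14.8]
eef_rot: [-0.001, 3.141, 0.001]
contact_force: [-3.3, -2.2, 5.1]
gripper_width: 48.6
grip_force: 65.2
```

Request:
step_arm(increments=[0, 0, 0, 0, 0, 0, 70, 0, 0, 0, 0, 0, 0, 74, 0, 0, 0, 0, 0, 0, 74, 0, 0, 0, 0, 0, 0, 74])

```text
time: 20.05
tool_pos: [489.4, 311.3, 13.9]
eef_rot: [-0.002, 3.141, 0.0]
contact_force: [0.0, -0.1, -0.2]
gripper_width: 63.3
grip_force: 0.0
```

Request:
step_arm(increments=[0, 0, -15, 0, 0, 0, 74, 0, 0, -30, 0, 0, 0, 74, 0, 0, -40, 0, 0, 0, 80, 0, 0, -15, 0, 0, -4, 80, 0, 0, 0, 0, 0, -4, 80])

```text
time: 20.55
tool_pos: [490.9, 312.3, 118.3]
eef_rot: [-0.224, 3.128, 0.005]
contact_force: [0.1, -0.1, -1.6]
gripper_width: 68.3
grip_force: 0.0
```

Request:
step_arm(increments=[5, -36, 0, 0, 0, 0, 80, 5, -36, 0, 0, 0, 0, 80, 5, -36, 0, 0, 0, 0, 80, 5, -36, 0, 0, 0, 0, 80, 5, -36, 0, 0, 0, 0, 80])

```text
time: 21.05
tool_pos: [489.9, 128.1, 115.1]
eef_rot: [-0.22, 3.133, 0.001]
contact_force: [1.1, 0.5, -0.0]
gripper_width: 67.9
grip_force: 0.0
```

```bash
python3 - <<'E'
from h import *
snap('top','t5.png',(80,175,340,110),2.3)
s=ctrl.sense();print(s['tool_pos'],s['gripper_width'])
E
```

```text
[490.18981596 121.19527336 114.95002914] 67.9923166826743
```

View pics/t5.png

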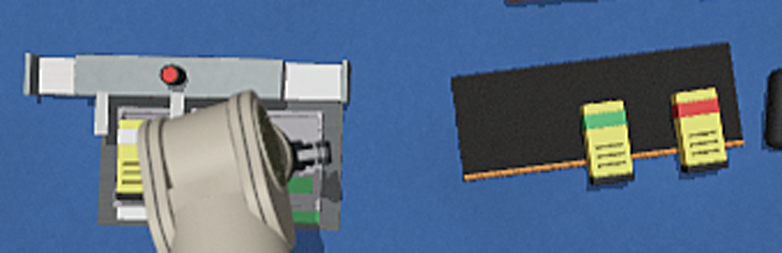

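White sits in its cradle, and green and red are unmoved. Next green.

Request:
step_arm(increments=[2.5, -37.5, 0, 0, 0, 0, 80, 2.5, -37.5, 0, 0, 0, 0, 80, 2.5, -37.5, 0, 0, 0, 0, 80, 2.5, -37.5, 0, 0, 0, 0, 80, 2.5, -37.5, 0, 0, 0, 0, 80])

```text
time: 21.6
tool_pos: [504.0, -59.3, 115.0]
eef_rot: [-0.221, 3.132, 0.001]
contact_force: [0.1, 0.1, -0.2]
gripper_width: 68.2
grip_force: 0.0
```

Request:
step_arm(increments=[2.5, -37.5, 0, 0, 0, 0, 80, 2.5, -37.5, 0, 0, 0, 0, 80, 2.5, -37.5, 0, 0, 0, 0, 80, 2.5, -37.5, 0, 0, 0, 0, 80, 2.5, -37.5, 0, 0, 0, 0, 80])

```text
time: 22.1
tool_pos: [517.9, -246.7, 115.0]
eef_rot: [-0.221, 3.132, 0.0]
contact_force: [1.7, 0.2, -0.8]
gripper_width: 68.2
grip_force: 0.0
```

Request:
step_arm(increments=[0, 0, 0, 0, 0, 0, 80, 0, 0, 0, 0, 0, 0, 80])

```text
time: 22.3
tool_pos: [517.6, -246.0, 114.5]
eef_rot: [-0.218, 3.134, 0.0]
contact_force: [0.1, -0.4, -0.3]
gripper_width: 68.0
grip_force: 0.0
```

Request:
step_arm(increments=[2, -11, 20, 0, 0, 0, 80, 0, 0, 35, 0, 0, 0, 80, 0, 0, 20, 0, 0, 0, 80, 0, 0, 12, 0, 0, 0, 80, 0, 0, 0, 0, 0, 0, 80])

```text
time: 22.8
tool_pos: [516.8, -255.0, 25.9]
eef_rot: [0.223, -3.132, -0.002]
contact_force: [-0.0, -0.8, 0.5]
gripper_width: 68.4
grip_force: 0.0
```

Request:
step_arm(increments=[0, 0, 6, 0, 0, 0, 80, 0, 0, 5, 0, 0, 0, 80, 0, 0, 0, 0, 0, 0, 80])

```text
time: 23.1
tool_pos: [517.2, -256.3, 15.8]
eef_rot: [-0.221, 3.134, 0.0]
contact_force: [-0.1, 0.6, -0.7]
gripper_width: 68.1
grip_force: 0.0
```

Request:
step_arm(increments=[0, 0, 0, 0, 0, 0, 45, 0, 0, 0, 0, 0, 0, 45, 0, 0, 0, 0, 0, 0, 40, 0, 0, 0, 0, 0, 0, 40], newtons=60)

```text
time: 23.5
tool_pos: [517.5, -256.8, 16.5]
eef_rot: [-0.22, 3.133, -0.001]
contact_force: [-0.3, -0.0, 6.5]
gripper_width: 49.3
grip_force: 63.7
```

Request:
step_arm(increments=[0, 0, -15, 0, 0, 0, 40, 0, 0, -30, 0, 0, 0, 40, 0, 0, -40, 0, 0, 0, 40, 0, 0, -10, 0, 0, 4, 40, 0, 0, 0, 0, 0, 4, 40])

```text
time: 24.0
tool_pos: [518.0, -257.0, 113.7]
eef_rot: [0.003, 3.138, -0.001]
contact_force: [-0.2, -0.8, -4.6]
gripper_width: 48.8
grip_force: 63.4
```

Request:
step_arm(increments=[3, 35, 0, 0, 0, 0, 40, 3, 35, 0, 0, 0, 0, 40, 3, 35, 0, 0, 0, 0, 40, 3, 35, 0, 0, 0, 0, 40, 3, 35, 0, 0, 0, 0, 40])

```text
time: 24.5
tool_pos: [501.2, -80.2, 111.3]
eef_rot: [0.001, -3.141, -0.0]
contact_force: [-0.7, 0.4, -3.2]
gripper_width: 49.7
grip_force: 63.6
```

Request:
step_arm(increments=[3, 35, 0, 0, 0, 0, 40, 3, 35, 0, 0, 0, 0, 40, 3, 35, 0, 0, 0, 0, 40, 2, 35, 0, 0, 0, 0, 40, 2, 35, 0, 0, 0, 0, 40])

```text
time: 25.0
tool_pos: [488.1, 94.6, 111.4]
eef_rot: [0.001, -3.142, 0.0]
contact_force: [0.7, 0.1, -4.2]
gripper_width: 49.1
grip_force: 63.6
```

Request:
step_arm(increments=[0, 36, 0, 0, 0, 0, 40, 0, 0, 0, 0, 0, 0, 40, 0, 0, 0, 0, 0, 0, 40])

```text
time: 25.3
tool_pos: [488.3, 129.8, 111.1]
eef_rot: [0.004, -3.141, 0.001]
contact_force: [0.3, -1.0, -3.8]
gripper_width: 48.7
grip_force: 63.8
```

Request:
step_arm(increments=[-1, 0, 30, 0, 0, 0, 40, 0, 0, 30, 0, 0, 0, 40, 0, 0, 12, 0, 0, 0, 40, 0, 0, 10, 0, 0, 0, 40, 0, 0, 0, 0, 0, 0, 40])

```text
time: 25.8
tool_pos: [489.5, 128.7, 28.4]
eef_rot: [0.0, -3.141, 0.001]
contact_force: [-0.1, 1.0, -3.1]
gripper_width: 49.0
grip_force: 63.6
```

Request:
step_arm(increments=[0, 0, 6, 0, 0, 0, 40, 0, 0, 6, 0, 0, 0, 40, 0, 0, 2, 0, 0, 0, 40, 0, 0, 0, 0, 0, 0, 40])

```text
time: 26.2
tool_pos: [489.7, 129.5, 14.8]
eef_rot: [0.002, -3.142, -0.0]
contact_force: [0.1, 0.1, -3.5]
gripper_width: 49.3
grip_force: 63.9
```

Request:
step_arm(increments=[0, 0, 1, 0, 0, 0, 40, 0, 0, 0.5, 0, 0, 0, 40, 0, 0, 0, 0, 0, 0, 40])

```text
time: 26.5
tool_pos: [489.9, 129.5, 14.4]
eef_rot: [-0.001, 3.141, 0.001]
contact_force: [-5.3, -2.1, 9.8]
gripper_width: 49.3
grip_force: 65.7
```

Request:
step_arm(increments=[0, 0, 0, 0, 0, 0, 70, 0, 0, 0, 0, 0, 0, 74, 0, 0, 0, 0, 0, 0, 74, 0, 0, 0, 0, 0, 0, 74])

```text
time: 26.9
tool_pos: [489.9, 129.5, 13.4]
eef_rot: [-0.002, 3.141, 0.0]
contact_force: [0.7, -0.2, -0.8]
gripper_width: 62.9
grip_force: 0.0
```

Request:
step_arm(increments=[0, 0, -15, 0, 0, 0, 74, 0, 0, -30, 0, 0, 0, 74, 0, 0, -40, 0, 0, 0, 80, 0, 0, -15, 0, 0, -4, 80, 0, 0, 0, 0, 0, -4, 80])

```text
time: 27.4
tool_pos: [491.4, 130.0, 116.1]
eef_rot: [-0.224, 3.129, 0.003]
contact_force: [-0.2, 0.2, -0.7]
gripper_width: 68.5
grip_force: 0.0
```

Request:
step_arm(increments=[2, -38, 0, 0, 0, 0, 80, 2, -38, 0, 0, 0, 0, 80, 2, -38, 0, 0, 0, 0, 80, 2, -38, 0, 0, 0, 0, 80, 2, -38, 0, 0, 0, 0, 80])

```text
time: 27.9
tool_pos: [506.4, -61.6, 113.4]
eef_rot: [-0.221, 3.133, 0.0]
contact_force: [0.6, 0.3, -0.4]
gripper_width: 68.2
grip_force: 0.0
```

```bash
python3 - <<'E'
from h import *
snap('top','t6.png',(80,175,340,110),2.3)
s=ctrl.sense();print(s['tool_pos'],s['gripper_width'])
E
```

```text
[506.32904932 -68.6906538  113.68801755] 68.32673817247594
```

View pics/t6.png

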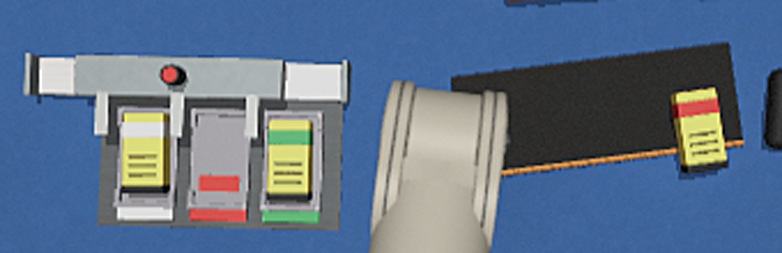

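White and green sit inside their cradles and red is unmoved on the pad. Now red.

Request:
step_arm(increments=[2, -37.5, 0, 0, 0, 0, 80, 2, -37.5, 0, 0, 0, 0, 80, 2, -37.5, 0, 0, 0, 0, 80, 2, -37.5, 0, 0, 0, 0, 80, 2, -37.5, 0, 0, 0, 0, 80])

```text
time: 28.45
tool_pos: [522.9, -248.3, 113.3]
eef_rot: [-0.221, 3.134, 0.0]
contact_force: [0.8, 0.4, 0.1]
gripper_width: 68.4
grip_force: 0.0
```

Request:
step_arm(increments=[2, -37.5, 0, 0, 0, 0, 80, 2, -37.5, 0, 0, 0, 0, 80, 2, -37.5, 0, 0, 0, 0, 80, 0, 0, 0, 0, 0, 0, 80, 0, 0, 0, 0, 0, 0, 80])

```text
time: 28.95
tool_pos: [532.2, -360.0, 112.8]
eef_rot: [0.218, -3.133, -0.0]
contact_force: [-0.1, 0.0, 0.2]
gripper_width: 68.3
grip_force: 0.0
```

Request:
step_arm(increments=[0, -9, 20, 0, 0, 0, 80, 0, 0, 35, 0, 0, 0, 80, 0, 0, 20, 0, 0, 0, 80, 0, 0, 12, 0, 0, 0, 80, 0, 0, 0, 0, 0, 0, 80])

```text
time: 29.45
tool_pos: [533.6, -366.5, 24.8]
eef_rot: [0.223, -3.132, -0.003]
contact_force: [0.1, 0.5, 0.6]
gripper_width: 68.5
grip_force: 0.0
```

Request:
step_arm(increments=[0, 0, 6, 0, 0, 0, 80, 0, 0, 4, 0, 0, 0, 80, 0, 0, 0, 0, 0, 0, 80])

```text
time: 29.75
tool_pos: [534.1, -368.2, 16.5]
eef_rot: [-0.221, 3.133, -0.0]
contact_force: [-0.3, -0.6, 0.5]
gripper_width: 68.2
grip_force: 0.0
```

Request:
step_arm(increments=[0, 0, 0, 0, 0, 0, 45, 0, 0, 0, 0, 0, 0, 45, 0, 0, 0, 0, 0, 0, 40, 0, 0, 0, 0, 0, 0, 40], newtons=60)

```text
time: 30.15
tool_pos: [534.3, -368.7, 17.1]
eef_rot: [-0.22, 3.133, -0.001]
contact_force: [-0.6, 0.1, 5.7]
gripper_width: 48.7
grip_force: 63.5
```

Request:
step_arm(increments=[0, 0, -15, 0, 0, 0, 40, 0, 0, -30, 0, 0, 0, 40, 0, 0, -40, 0, 0, 0, 40, 0, 0, -10, 0, 0, 4, 40, 0, 0, 0, 0, 0, 4, 40])

```text
time: 30.65
tool_pos: [534.8, -369.1, 114.7]
eef_rot: [0.003, 3.138, -0.003]
contact_force: [-0.4, 0.7, -3.0]
gripper_width: 48.8
grip_force: 62.9
```

Request:
step_arm(increments=[3, 37, 0, 0, 0, 0, 40, 3, 37, 0, 0, 0, 0, 40, 3, 37, 0, 0, 0, 0, 40, 3, 37, 0, 0, 0, 0, 40, 3, 37, 0, 0, 0, 0, 40])

```text
time: 31.15
tool_pos: [518.2, -181.9, 111.8]
eef_rot: [-0.001, 3.141, 0.0]
contact_force: [-0.3, 0.5, -2.2]
gripper_width: 48.9
grip_force: 63.0
```

Request:
step_arm(increments=[3, 37, 0, 0, 0, 0, 40, 3, 37, 0, 0, 0, 0, 40, 3, 37, 0, 0, 0, 0, 40, 3, 37, 0, 0, 0, 0, 40, 3, 37, 0, 0, 0, 0, 40])

```text
time: 31.65
tool_pos: [503.1, 3.0, 112.0]
eef_rot: [-0.001, 3.141, 0.0]
contact_force: [1.3, 0.1, -2.8]
gripper_width: 49.1
grip_force: 63.0
```

Request:
step_arm(increments=[3, 37, 0, 0, 0, 0, 40, 3, 37, 0, 0, 0, 0, 40, 3, 37, 0, 0, 0, 0, 40, 3, 37, 0, 0, 0, 0, 40, 2, 37, 0, 0, 0, 0, 40])

```text
time: 32.15
tool_pos: [488.9, 187.9, 112.0]
eef_rot: [-0.001, 3.141, 0.0]
contact_force: [0.4, -0.6, -2.1]
gripper_width: 48.9
grip_force: 63.0
```

Request:
step_arm(increments=[0, 33, 0, 0, 0, 0, 40, 0, 0, 0, 0, 0, 0, 40, 0, 0, 0, 0, 0, 0, 40])

```text
time: 32.45
tool_pos: [489.2, 219.8, 111.6]
eef_rot: [0.003, -3.142, 0.001]
contact_force: [1.1, -0.2, -2.4]
gripper_width: 49.1
grip_force: 63.2
```

Request:
step_arm(increments=[0, 0, 30, 0, 0, 0, 40, 0, 0, 30, 0, 0, 0, 40, 0, 0, 12, 0, 0, 0, 40, 0, 0, 10, 0, 0, 0, 40, 0, 0, 0, 0, 0, 0, 40])

```text
time: 32.95
tool_pos: [489.2, 218.9, 28.9]
eef_rot: [0.0, -3.141, 0.001]
contact_force: [0.3, -0.5, -1.5]
gripper_width: 49.4
grip_force: 63.1
```

Request:
step_arm(increments=[0, 0.5, 6, 0, 0, 0, 40, 0, 0, 6, 0, 0, 0, 40, 0, 0, 2, 0, 0, 0, 40, 0, 0, 0, 0, 0, 0, 40])

```text
time: 33.35
tool_pos: [489.4, 220.3, 15.4]
eef_rot: [-0.002, 3.141, 0.0]
contact_force: [0.1, -0.2, -2.8]
gripper_width: 49.0
grip_force: 63.2
```

Request:
step_arm(increments=[0, 0, 1, 0, 0, 0, 40, 0, 0, 0, 0, 0, 0, 40])

```text
time: 33.55
tool_pos: [489.5, 220.3, 15.0]
eef_rot: [-0.002, 3.141, 0.001]
contact_force: [-3.0, -1.7, 5.1]
gripper_width: 49.0
grip_force: 63.9
```

Seated. Release, rise, and go above the knob, which was at (588, 263) when I let go of it.

Request:
step_arm(increments=[0, 0, 0, 0, 0, 0, 70, 0, 0, 0, 0, 0, 0, 74, 0, 0, 0, 0, 0, 0, 74, 0, 0, 0, 0, 0, 0, 74])

```text
time: 33.95
tool_pos: [489.4, 220.2, 14.4]
eef_rot: [-0.002, 3.141, 0.0]
contact_force: [-0.5, -0.9, -1.3]
gripper_width: 63.2
grip_force: 0.0
```

Request:
step_arm(increments=[0, 0, -15, 0, 0, 0, 74, 0, 0, -30, 0, 0, 0, 74, 0, 0, -40, 0, 0, 0, 74, 0, 0, -40, 0, 0, 0, 55, 0, 0, 0, 0, 0, 0, 55])

```text
time: 34.45
tool_pos: [492.1, 221.5, 144.8]
eef_rot: [-0.001, 3.134, 0.008]
contact_force: [0.2, -0.2, -0.2]
gripper_width: 46.9
grip_force: 0.0
```

Request:
step_arm(increments=[35, -40, 0, 0, 0, 0, 55, 35, -40, 0, 0, 0, 0, 55, 35, -40, 0, 0, 0, 0, 55, 0, -40, 0, 0, 0, 0, 55, 0, -40, 0, 0, 0, 0, 55])

```text
time: 34.95
tool_pos: [389.7, 26.1, 139.0]
eef_rot: [-0.004, 3.141, 0.002]
contact_force: [2.3, -1.2, 0.2]
gripper_width: 46.8
grip_force: 0.0
```

```bash
python3 - <<'E'
from h import *
snap('top','t7.png',(85,185,155,90),5)
s=ctrl.sense();print(s['tool_pos'],s['gripper_width'])
E
```

```text
[389.91609628  20.11929549 139.00238177] 47.154936678509436
```

View pics/t7.png

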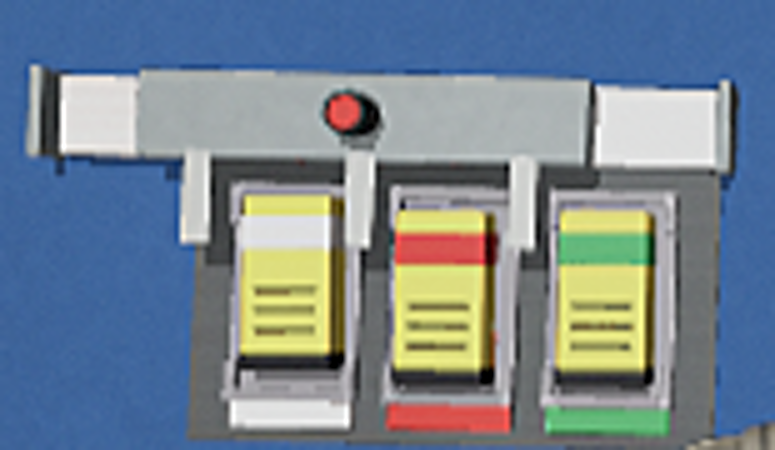

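```bash
python3 - <<'E'
from h import *
f=lambda u,v,z:w('top',85+u/5,185+v/5,z)[:2]
print('knob',f(346,113,97))
for n,a in dict(w=((290,195),(290,368),(240,290),(331,290)),r=((440,210),(440,385),(396,300),(488,300)),g=((606,211),(606,384),(560,300),(653,300))).items(): print(n,[f(*q,44).tolist() for q in a])
print('walls far/near outer',[f(*q,16).tolist() for q in((290,186),(290,400),(450,188),(450,403),(612,192),(612,406))])
snap('side','s7.png',(275,280,90,140),4)
E
```

```text
knob [587.5 261.6]
w [[544.7, 304.9], [448.9, 301.6], [491.6, 330.9], [492.3, 280.3]]
r [[537.6, 221.1], [440.7, 218.2], [487.3, 244.0], [488.0, 192.9]]
g [[538.4, 128.7], [442.6, 126.2], [488.6, 153.0], [489.4, 101.3]]
walls far/near outer [[550.7, 312.9], [429.7, 308.7], [550.9, 221.9], [429.3, 218.2], [550.0, 129.6], [429.0, 126.6]]
```

View pics/s7.png

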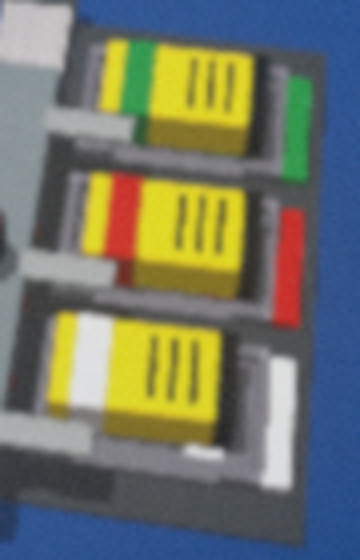

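```bash
python3 - <<'E'
from h import *
im=cv2.imread('pics/raw_s7.png')
out=[]
for dz in (0,8):
  b=im[280:420,275:365].copy(); b=cv2.resize(b,None,fx=4,fy=4,interpolation=cv2.INTER_CUBIC)
  for x,y in((496.8,305.6),(489.2,219),(490.5,127.2)):
    for z in (44+dz,8+dz):
      P=[(x+49*a,y+25*c,z) for a,c in((1,1),(1,-1),(-1,-1),(-1,1))]
      q=((p('side',P)-[275,280])*4+2).astype(int)
      cv2.polylines(b,[q],True,(255,0,255) if z>30 else (255,255,0),1)
  out.append(b)
cv2.imwrite('pics/ov.png',np.hstack(out))
E
```

```text
(no output)
```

View pics/ov.png

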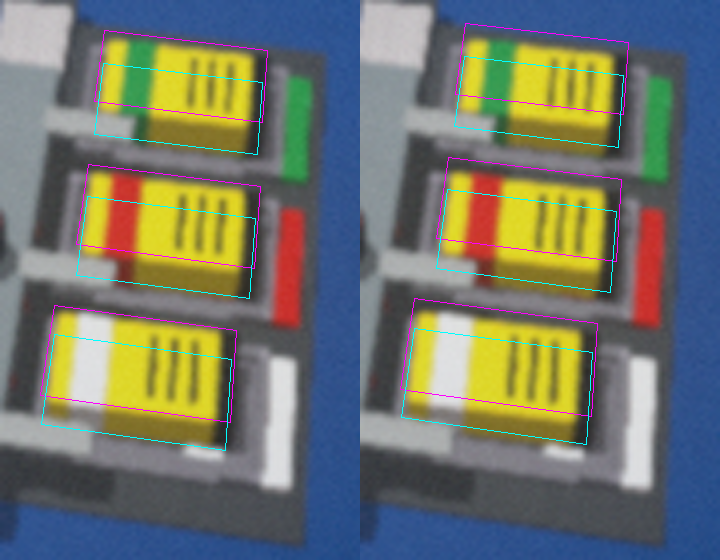

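All three packs match the seated projection (top at 44 mm); white is just shifted towards the far wall of its pocket. The carriage is still at open, with the knob at (587.5, 262). On to the knob.

Request:
step_arm(increments=[-33, 40, 0, 0, 0, 0, 55, -33, 40, 0, 0, 0, 0, 55, -33, 40, 0, 0, 0, 0, 55, -33, 40, 0, 0, 0, 0, 55, -33, 40, 0, 0, 0, 0, 55])

```text
time: 35.55
tool_pos: [550.4, 222.5, 138.4]
eef_rot: [0.003, -3.141, -0.0]
contact_force: [0.9, -0.4, 0.3]
gripper_width: 47.0
grip_force: 0.0
```

Request:
step_arm(increments=[-33, 40, 0, 0, 0, 0, 55, 0, 0, 20, 0, 0, 0, 55, 0, 0, 0, 0, 0, 0, 55, 0, 0, 0, 0, 0, 0, 55])

```text
time: 35.95
tool_pos: [580.8, 257.9, 118.6]
eef_rot: [0.0, -3.14, 0.002]
contact_force: [0.1, 0.8, -0.5]
gripper_width: 47.0
grip_force: 0.0
```

Request:
step_arm(increments=[-6, 5, 10, 0, 0, 0, 55, 0, 0, 15, 0, 0, 0, 55, 0, 0, 15, 0, 0, 0, 55, 0, 0, 12, 0, 0, 0, 55, 0, 0, 0, 0, 0, 0, 55])

```text
time: 36.45
tool_pos: [585.9, 263.0, 64.7]
eef_rot: [0.001, -3.138, 0.003]
contact_force: [-0.6, -1.1, 0.0]
gripper_width: 46.8
grip_force: 0.0
```

Request:
step_arm(increments=[-1, 0, 0, 0, 0, 0, 55, 0, 0, 0, 0, 0, 0, 15, 0, 0, 0, 0, 0, 0, 15, 0, 0, 0, 0, 0, 0, 15, 0, 0, 0, 0, 0, 0, 15], newtons=50)

```text
time: 36.95
tool_pos: [589.0, 263.9, 68.3]
eef_rot: [-0.001, 3.14, 0.001]
contact_force: [-0.3, -1.0, 6.0]
gripper_width: 22.5
grip_force: 48.9
```

Request:
step_arm(increments=[0, 0, -5, 0, 0, 0, 15, 0, 0, -5, 0, 0, 0, 15, 0, 0, -3, 0, 0, 0, 15, 0, 0, 0, 0, 0, 0, 15])

```text
time: 37.35
tool_pos: [588.9, 263.7, 80.0]
eef_rot: [-0.001, 3.141, -0.0]
contact_force: [6.5, 1.7, -9.3]
gripper_width: 22.5
grip_force: 49.4
```

Request:
step_arm(increments=[0, -5, 0, 0, 0, 0, 15, 0, -10, 0, 0, 0, 0, 15, 0, 0, 0, 0, 0, 0, 15])

```text
time: 37.65
tool_pos: [588.8, 246.8, 79.5]
eef_rot: [0.001, 3.142, -0.003]
contact_force: [5.9, -1.4, -9.5]
gripper_width: 22.2
grip_force: 49.4
```

Request:
step_arm(increments=[0, -10, 0, 0, 0, 0, 15, 0, -10, 0, 0, 0, 0, 15, 0, -8, 0, 0, 0, 0, 15, 0, 0, 0, 0, 0, 0, 15, 0, 0, 0, 0, 0, 0, 15])

```text
time: 38.15
tool_pos: [588.6, 220.1, 79.6]
eef_rot: [0.0, -3.142, 0.002]
contact_force: [6.9, -1.7, -10.2]
gripper_width: 22.4
grip_force: 49.6
```

Request:
step_arm(increments=[0, 0, 3, 0, 0, 0, 15, 0, 0, 3, 0, 0, 0, 15, 0, 0, 0, 0, 0, 0, 15])

```text
time: 38.45
tool_pos: [588.6, 220.4, 73.5]
eef_rot: [0.001, -3.142, 0.002]
contact_force: [5.8, -1.9, -9.5]
gripper_width: 22.5
grip_force: 49.7
```

Request:
step_arm(increments=[0, 0, 3, 0, 0, 0, 15, 0, 0, 2, 0, 0, 0, 15, 0, 0, 0, 0, 0, 0, 15])

```text
time: 38.75
tool_pos: [588.5, 220.1, 68.7]
eef_rot: [0.001, -3.141, 0.002]
contact_force: [4.8, -3.6, -8.7]
gripper_width: 22.8
grip_force: 49.9
```

Request:
step_arm(increments=[0, -1, 1, 0, 0, 0, 15, 0, 0, 0, 0, 0, 0, 15])

```text
time: 38.95
tool_pos: [588.6, 219.9, 68.4]
eef_rot: [-0.002, 3.141, 0.0]
contact_force: [3.6, -1.9, -5.0]
gripper_width: 22.6
grip_force: 50.3
```

Request:
step_arm(increments=[0, 0, 0, 0, 0, 0, 55, 0, 0, 0, 0, 0, 0, 55, 0, 0, 0, 0, 0, 0, 55, 0, 0, 0, 0, 0, 0, 55])

```text
time: 39.35
tool_pos: [588.3, 220.2, 68.5]
eef_rot: [0.002, -3.142, -0.001]
contact_force: [-1.0, -0.4, 0.1]
gripper_width: 46.8
grip_force: 0.0
```

Request:
step_arm(increments=[0, 0, -20, 0, 0, 0, 55, 0, 0, -30, 0, 0, 0, 55, 0, 0, -40, 0, 0, 0, 55, 35, -40, -30, 0, 0, 0, 55, 35, -40, 0, 0, 0, 0, 55])

```text
time: 39.85
tool_pos: [528.4, 150.1, 186.4]
eef_rot: [-0.005, 3.136, 0.004]
contact_force: [0.3, -0.3, -0.3]
gripper_width: 47.0
grip_force: 0.0
```

Request:
step_arm(increments=[35, -40, 0, 0, 0, 0, 55, 35, -40, 0, 0, 0, 0, 55, 20, -40, 0, 0, 0, 0, 55, 0, -40, 0, 0, 0, 0, 55, 0, 0, 0, 0, 0, 0, 55])

```text
time: 40.35
tool_pos: [440.8, -10.7, 183.5]
eef_rot: [0.009, 3.14, 0.001]
contact_force: [0.4, 0.2, -0.1]
gripper_width: 47.2
grip_force: 0.0
```

```bash
cat > chk.py <<'E'
from h import *
def cen(im,off,lo,hi):
    m=cv2.inRange(cv2.cvtColor(im,cv2.COLOR_BGR2HSV),lo,hi);n,l,st,c=cv2.connectedComponentsWithStats(m)
    return [(c[i]+off).round(1).tolist()+[int(st[i,4])] for i in range(1,n) if st[i,4]>8]
E
python3 - <<'E'
from chk import *
snap('top','t8.png');snap('side','s8.png')
print(ctrl.sense()['tool_pos'])
a0=cv2.imread('pics/raw_t0.png');a=cv2.imread('pics/raw_t8.png');b0=cv2.imread('pics/raw_s0.png');b=cv2.imread('pics/raw_s8.png');a7=cv2.imread('pics/raw_t7.png');b7=cv2.imread('pics/raw_s7.png')
for n,i in(('t0',a0),('t7',a7),('t8',a)): print(n,cen(i[195:222,130:200],[130,195],(0,120,90),(10,255,255)))
for n,i in(('s0',b0),('s7',b7),('s8',b)): print(n,cen(i[300:335,262:292],[262,300],(0,120,60),(10,255,255)))
for n,i in(('t7',a7),('t8',a)): print(n,'packs',cen(i[215:270,120:225],[120,215],(22,90,90),(34,255,255)))
g=lambda i:cv2.cvtColor(i,cv2.COLOR_BGR2GRAY)[193:222,85:240].astype(np.float32)
print('carriage diff vs start',np.abs(g(a)-g(a0)).mean(),'vs open',np.abs(g(a)-g(a7)).mean())
E
```

```text
[441.32333235  -6.25132647 183.24042768]
t0 [[169.6, 207.4, 35]]
t7 [[153.2, 206.9, 38]]
t8 [[169.2, 207.3, 38]]
s0 []
s7 []
s8 []
t7 packs [[142.8, 225.6, 76], [173.1, 228.6, 74], [205.7, 228.6, 72], [142.6, 245.0, 417], [173.2, 248.0, 409], [205.3, 248.2, 383]]
t8 packs [[134.8, 225.6, 13], [147.8, 225.7, 42], [166.1, 228.6, 19], [178.6, 228.7, 29], [199.0, 228.6, 19], [211.1, 228.6, 29], [141.5, 245.1, 375], [152.5, 244.5, 40], [173.1, 248.0, 408], [205.0, 247.9, 373]]
carriage diff vs start 3.1030033 vs open 18.974638
```

```bash
python3 - <<'E'
from h import *
b0=cv2.imread('pics/raw_s0.png');b=cv2.imread('pics/raw_s8.png')
P=p('side',[[587.5,218,97],[587.5,219,97],[587.5,218,106],[587.5,218,57]]);print(P)
u,v=P[0].astype(int)
def sub(a,c,x,y,w_,h_,m=6):
    t=cv2.resize(a[y:y+h_,x:x+w_],None,fx=8,fy=8,interpolation=cv2.INTER_CUBIC);s=cv2.resize(c[y-m:y+h_+m,x-m:x+w_+m],None,fx=8,fy=8,interpolation=cv2.INTER_CUBIC)
    r=cv2.matchTemplate(s,t,cv2.TM_CCOEFF_NORMED);_,q,_,l=cv2.minMaxLoc(r);return q,l[0]/8-m,l[1]/8-m
print('knob shift',sub(b0,b,u-8,v-8,17,17))
x,y=P[3].astype(int)
T=p('side',[[545,218,57]])[0].astype(int)
print('tongue shift',sub(b0,b,T[0]-2,T[1]-8,14,16))
T=p('side',[[600,93,57]])[0].astype(int)
print('carriage end shift',sub(b0,b,T[0]-10,T[1]-9,22,18))
for i in(b0,b): print(cv2.cvtColor(i[v-8:v+12:2,u-2:u+4:2].reshape(-1,3,3),cv2.COLOR_BGR2RGB).tolist())
E
```

```text
[[273.  315.1]
 [272.9 315.5]
 [272.9 312.9]
 [273.4 324.4]]
knob shift (0.9957533478736877, -0.125, 0.5)
tongue shift (0.8813843727111816, -3.5, -0.125)
carriage end shift (0.9958392381668091, 0.0, 0.0)
[[[134, 146, 155], [137, 147, 154], [138, 148, 157]], [[137, 146, 154], [140, 150, 157], [139, 149, 157]], [[132, 142, 147], [129, 137, 144], [127, 135, 142]], [[137, 82, 89], [159, 64, 72], [148, 69, 76]], [[188, 46, 57], [200, 42, 52], [199, 47, 54]], [[189, 45, 55], [202, 48, 55], [199, 48, 57]], [[123, 46, 56], [160, 43, 54], [149, 45, 55]], [[46, 43, 56], [58, 47, 59], [49, 43, 53]], [[35, 40, 49], [37, 44, 54], [36, 42, 51]], [[34, 40, 50], [38, 42, 54], [40, 43, 51]]]
[[[136, 147, 154], [143, 153, 159], [139, 151, 157]], [[138, 148, 154], [139, 150, 155], [141, 150, 158]], [[138, 149, 153], [134, 144, 149], [141, 150, 156]], [[121, 104, 108], [140, 79, 85], [132, 87, 92]], [[179, 52, 58], [201, 52, 57], [195, 49, 52]], [[197, 48, 55], [205, 49, 55], [204, 52, 53]], [[162, 51, 56], [192, 52, 57], [175, 52, 53]], [[66, 52, 57], [84, 48, 55], [71, 49, 54]], [[41, 45, 54], [40, 45, 53], [43, 45, 53]], [[42, 44, 53], [43, 47, 52], [44, 46, 51]]]
```

```bash
python3 -c "
from workcell import ctrl
print(ctrl.job_done())"
```

```text
the job is handed in; nothing more can be done
None
```

The job is handed in at about 40 s: all three packs lie in their own colour cradles (white sits against the far wall of its pocket), and the carriage is back within about 1 mm of its start with the knob home.

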